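# Set up the bench pin with its catch pail

### The job

Set up the bench pin for me: first hang the catch pail by its handle on the hook at the pin's nose, then slide the pin out over the edge of the riser until the pencil line across it sits right along that edge. From there the pail's weight would tip the pin over, so finish with your hand still on it, holding it flat and steady on the riser while I fetch the clamp. Don't let the pin tip or the pail spill on the way, and leave the other tools where they lie.

Things in the scene. Friction and masses are not known exactly. Their poses are not given: they have to be found in the camera images.
- riser: Fixed dark wooden benchtop riser, a flat board on two side panels, 320 long (its x) x 180 wide (its y) x 150 mm high. Origin: centre of its foot on the bench; x points outward, to the end over which the pin is slid (roughly the robot's right); z up.
- riser_edge (a point): Middle of the riser's outer top edge, 150 mm above the bench; axes as the riser: x outward (away from the riser, level), y along the edge, z up.
- pin: Bench pin: loose pale beech board, 320 (its x) x 60 (its y) x 24 mm, about 0.35 kg, flat on the riser, its nose a little out over the outer edge. Origin: centre of its underside; x points to the nose (x = 160 mm), which has a V notch between two horns; plain square tail at x = -160 mm. A dark pencil line 3 mm wide runs across top and sides 130 mm behind the nose. Friction on the riser about 0.6.
- pin_mark (a point): Middle of the pencil line on the pin's top face (24 mm above the underside, x = 30 mm, y = 0); axes as the pin. The line lies along the pin's y.
- hook_seat (a point): Where the pail's handle should rest: top of the level shank of the steel hook, 38 mm out from the nose; axes as the pin. The hook is a 6 mm rod in the end of the +y horn (20 mm off the centre line), at half the board's thickness: straight out along x for 52 mm, then turned up; the upturned end, 15 mm beyond this point, stands 16 mm higher than it.
- pail: Catch pail, a small round bare-metal pail 84 mm across at the rim (72 mm at the foot) and 66 mm high, about 0.22 kg with a few metal offcuts in it, standing on the bench. Origin: centre of its foot; z up. Its handle is a stiff upright 5 mm wire bail, square-cornered, in the pail's x-z plane, that does not fold.
- pail_bar (a point): Middle of the bail's level top bar, on the wire's axis, 116 mm above the pail's foot and 50 mm above the rim; axes as the pail. The bar runs along the pail's x, straight for 37 mm to each side of this point.
- clamp: Steel G-clamp lying on the bench beyond the riser, about 130 x 80 x 20 mm; leave it there. Origin: middle of its underside.
- pliers: Pliers with black rubber handles lying on the bench, about 180 mm long, 14 mm high; leave them there. Origin: under the pivot.
- file: File with a wooden handle lying on the bench, 220 mm long, 24 mm high; leave it there. Origin: under its middle.
- jar: Closed glass jar with a dark lid, 60 mm across, 75 mm high, standing on the bench; leave it there. Origin: centre of its foot.
There are look-alikes about, which are no part of the job. What is meant by the pail is not blue or turquoise, and is the smaller of those in its own colour.

How it is judged:
On the way:
1. the pail hangs by its handle on the hook, let go, while the pin still lies back on the riser (pencil line at least 40 mm inside the edge) (contact force between pail and pin above 1 N and contact force between pail and the arm below 0.1 N and contact force between pail and the fingers below 0.1 N and contact force between pail and riser below 0.1 N and height (world z) of pail above 0.03 m and distance between pail_bar and hook_seat below 0.045 m and angle between pail's own z axis and vertical below 0.4 rad and x of pin_mark in the frame of riser_edge below -0.04 m), for 0.3 s.
At the end, for the whole second after the job is handed in: Pencil line within 6 mm of the riser's edge, pin square to it within 0.08 rad, flat (0.05 rad), still, and held by the fingers with over 0.5 N; the pail hangs upright and calm from the pin's hook alone, bar's middle within 45 mm of the seat (x of pin_mark in the frame of riser_edge between -0.006 and 0.006 m and angle between the x axis of pin and the x axis of riser_edge, either way round below 0.08 rad and z of pin_mark in the frame of riser_edge between 0.019 and 0.029 m and angle between pin's own z axis and vertical below 0.05 rad and y of pin_mark in the frame of riser_edge between -0.06 and 0.06 m and contact force between the fingers and pin above 0.5 N and contact force between pin and riser above 0.3 N and linear speed of pin below 0.02 m/s and linear speed of pail below 0.25 m/s and contact force between pail and pin above 1 N and contact force between pail and the arm below 0.1 N and contact force between pail and the fingers below 0.1 N and contact force between pail and riser below 0.1 N and height (world z) of pail above 0.03 m and distance between pail_bar and hook_seat below 0.045 m and angle between pail's own z axis and vertical below 0.4 rad); the arm keeps its last pose, push and grip.
It fails at once if the pin tips (more than 0.15 rad) (angle between pin's own z axis and vertical above 0.15 rad).
It fails at once if the pail is tipped so far that it would spill (more than 0.7 rad) (angle between pail's own z axis and vertical above 0.7 rad).
It fails at once if another tool is moved by more than 30 mm (distance of any of clamp, pliers, file, jar from where it was at the start of the episode above 0.03 m).
It also fails if it takes over 64 s, if anything falls off the work surface, if the arm or the gripper's body presses on something with over 40 N, if the wrist force passes 120 N, or if a joint passes its speed limit or range.

### The arm

A 6-joint arm with a two-finger parallel gripper is mounted at the origin on the work surface. World frame = base frame: x ahead of the robot, y to its left, z up, the work surface at z = 0. Lengths are in m, angles in rad, forces in N, time in s.
With the tool pointing down it reaches from about 0.375 to 0.925 m from the base axis. Payload 5.7 kg.
Tool frame: the origin (TCP) lies where the fingers leave the gripper's body, on its centre line; the fingertips stand 73 mm ahead of it and the grasp point (between the pads) lies 54 mm ahead of it (manip.grip_point_offset is the distance from the TCP to the grasp point, in m); z points along the fingers, y is the line along which they close (so a half turn about z gives the same grasp; the last joint's range is limited). The gripper opens to 85 mm and grips with 20 to 120 N. Pads are 22 mm wide; open, the fingers measure 114 mm over their backs; the gripper's body (76 mm by 85 mm) begins 54 mm behind the grasp point. The pads swing forward as they close: fully open they stand 13 mm farther back than shut.
Start: joints at [-1.342, 0.359, 1.51, -0, 1.272, -0.115], TCP at [0.202, -0.565, 0.304] pointing down, gripper open.
Joint ranges: [-2.97, 2.97], [-1.01, 2.36], [0.21, 2.38], [-0.96, 4.11], [0.2, 2.71], [-2.98, 2.98]. Speed limits (rad/s): [2.39, 2.39, 3.14, 3.14, 3.14, 3.14].

### API

Orientations are given as a unit quaternion [w, x, y, z].
In Python, from station import manip gives the robot as it stands. The module is installed in compiled form; this text tells all that it offers.
- The arm moves only by the tool apply_moves, never from a script. Its argument "moves" is a list of rows, each a list of 7 numbers: the closure, from 0 (fully open) to 1 (shut), then the shift along the tool's x, y, z in m, then the turn, a rotation vector about the tool's x, y, z in rad. A call has 1 to 5 rows; each row is the pose to reach, as a shift and turn from the pose commanded when the call began, along the tool's axes at that moment; what a row does not reach only later rows make up. A row lasts 1/12 s, in which the tool goes at most 41.7 mm and 7.16 degrees, less where a joint would pass 70% of its speed; a pose out of reach is approached as far as the arm can. A call with a gripper value outside its range is refused whole. The fingers move at their own pace and stop on an object; the grip force is fixed at half the most. Time passes only in rows, so rows that repeat a pose let the fingers close. It gives the time, the measured TCP pose, the force, the opening and the grip force at its end, in the units of the state.
- manip.observe(): the state, without advancing time (a new reading comes with each control period).
- manip.snapshot(name): name is "scene" or "top" or "wrist"; returns a dict with "img" (400x640x3 uint8, red, green, blue), "vfov" (degrees; the focal length in pixels is half the picture's height over the tangent of half this angle, whatever the lens; pixels are square), "cx", "cy" (the principal point, pixels), "k1" (the pictures are not rectified: a ray, as slopes to the right and down, at radius r is drawn at 1 + k1 r^2 times it, then the intrinsics apply), "rvec" (rotation vector, rad) and "tvec" (3), from world to camera coordinates, as OpenCV has them; the wrist camera has in their place "hand_eye" (4x4, takes a point from camera to tool coordinates, whose origin is the TCP and whose axes are the flange's). Camera axes: x right, y down, z forward; pixel columns grow to the right and rows downward; lengths in m; the calibration is good to about 2 mm. A picture is of the moment at which its call begins: read the wrist's pose just before it. There is no depth.
- manip.close_job(): hands the job in; it is judged then, once.
Trained networks look in a picture, given as the dict that the camera call returned (one of the last four; its "shot" number tells which), for a name from the list of things; names that differ only in an ending like _2 or _b are one class to them, and where a whole thing is asked for, a point or a joint stands for the part that bears it (a point fixed in the world has none). Each returns a list of dicts, best first, with "conf" (0 to 1); they miss things now and then, are a little off and sometimes report something else, mostly with a low value. They report only what shows in the picture. A call takes as long as a camera call. They do not tell look-alikes from the thing itself.
- manip.spot_in(thing, picture): "position" ([column, row] as shares, 0 to 1, of the picture: columns of its width, rows of its height, amid what is visible of it).
- manip.regions_of(thing, picture): "mask" (400x640 bool, what is visible of it) and "position" ([column, row] as shares, 0 to 1, of the picture: columns of its width, rows of its height, amid what is visible of it).
The state is a dict: "t": time; "joints": joint angles; "dq": joint speeds; "tau": joint torques, N m; "tcp_pos": TCP position; "ee_rot": TCP orientation; "wrist_force": force on the tool from outside, world axes, zero at the start; "moment": the same for the moment, N m; "grip_width": opening from 0.0 (shut) to 1.0 (fully open); "finger_force": force on a finger pad.
Only numpy, scipy, OpenCV 4.12 (cv2) and the standard library are available. Lean on these libraries where they do the work, as an engineer would, in place of code of your own. Each camera call takes 0.05 s, during which the arm holds its last target. There are 200 camera calls.

## Working session

There is one attempt and no reset: what is moved stays moved. The work goes in short steps, Python scripts to look and compute and a tool call to move; the robot and the scene stay as the last step left them, time stands still between calls to the robot, and variables do not carry over. Pictures are saved under pics/ and viewed, at most 10 in all, crops included, and the job is handed in when it is done.

Besides the shell and the picture viewer there is one more tool, called after "Call:" by a JSON object that holds its "api" and its "payload", one argument or row to a line. apply_moves: Moves the arm, as the interface text tells. Its arguments: {"type":"object","properties":{"moves":{"type":"array"}},"required":["moves"]}

```bash
mkdir -p pics; cat > h.py <<'E'
import numpy as np, cv2, pickle
from scipy.spatial.transform import Rotation as R
from station import manip
def q2m(q): return R.from_quat([q[1],q[2],q[3],q[0]]).as_matrix()
def cam(p, st=None):
    """-> K-ish, R, C (camera centre), world from camera rot"""
    f=200/np.tan(np.radians(p["vfov"])/2)
    if "hand_eye" in p:
        T=np.eye(4);T[:3,:3]=q2m(st["ee_rot"]);T[:3,3]=st["tcp_pos"]
        M=T@np.array(p["hand_eye"]); return f,M[:3,:3],M[:3,3]
    Rw=cv2.Rodrigues(np.array(p["rvec"],float))[0]
    return f,Rw.T,-Rw.T@np.array(p["tvec"],float)
def ray(p,uv,st=None):
    f,Rm,C=cam(p,st)
    K=np.array([[f,0,p["cx"]],[0,f,p["cy"]],[0,0,1.]])
    xy=np.array([(uv[0]-p["cx"])/f,(uv[1]-p["cy"])/f]); s=xy.copy()
    for _ in range(30): s=xy/(1+p["k1"]*(s@s))
    d=Rm@np.array([s[0],s[1],1]); return C,d/np.linalg.norm(d)
def proj(p,X,st=None):
    f,Rm,C=cam(p,st); c=(np.atleast_2d(X)-C)@Rm
    s=c[:,:2]/c[:,2:]; s=s*(1+p["k1"]*(s**2).sum(1,keepdims=True))
    return s*f+[p["cx"],p["cy"]]
def onz(p,uv,z,st=None):
    C,d=ray(p,uv,st); return C+d*(z-C[2])/d[2]
def tri(rays):
    A=np.zeros((3,3));b=np.zeros(3)
    for C,d in rays:
        P=np.eye(3)-np.outer(d,d);A+=P;b+=P@C
    X=np.linalg.solve(A,b); return X,[float(np.linalg.norm((np.eye(3)-np.outer(d,d))@(X-C))) for C,d in rays]
def save(p,n): cv2.imwrite("pics/"+n+".png",p["img"][:,:,::-1])
E
python3 - <<'E'
from h import *
st=manip.observe();P={}
for n in("scene","top","wrist"):
    p=manip.snapshot(n);P[n]=p;save(p,n+"0")
    print(n,{k:v for k,v in p.items() if k!="img"})
    for t in("riser","pin","pin_mark","hook_seat","pail","pail_bar","clamp","pliers","file","jar"):
        print(t,[(round(r["conf"],2),np.round(np.array(r["position"])*[640,400],1).tolist()) for r in manip.spot_in(t,p)[:4]])
P["st"]=st;pickle.dump(P,open("P0.pkl","wb"));print(st)
a=np.vstack([P["scene"]["img"]]);
E
```

```text
scene {'vfov': 52.81669202136227, 'cx': 318.0156898769435, 'cy': 206.27590885054047, 'k1': -0.07747380579274622, 'rvec': array([ 1.90091073,  1.15766861, -0.61281683]), 'tvec': array([-0.141219  , -0.19887054,  1.74370771]), 'shot': 1}
riser [(0.61, [398.8, 193.6])]
pin []
pin_mark [(0.6, [378.4, 167.9])]
hook_seat [(0.97, [380.9, 169.7])]
pail [(0.84, [258.0, 248.0]), (0.84, [266.4, 282.0]), (0.78, [256.0, 202.1]), (0.65, [204.4, 249.5])]
pail_bar [(0.86, [257.3, 248.1]), (0.7, [266.6, 283.1]), (0.6, [205.5, 253.3])]
clamp [(0.66, [427.6, 268.7]), (0.33, [379.2, 165.7])]
pliers [(0.74, [195.3, 233.0]), (0.44, [329.5, 286.3])]
file [(0.79, [329.7, 285.5])]
jar [(0.69, [224.1, 289.3])]
top {'vfov': 53.15033729737717, 'cx': 319.3241743967194, 'cy': 199.8721672761628, 'k1': 0.006390259520606843, 'rvec': array([ 2.18108558, -2.15496183,  0.16386382]), 'tvec': array([-0.14354835,  0.58079351,  0.99234049]), 'shot': 2}
riser [(0.63, [177.0, 210.7])]
pin [(0.97, [190.5, 227.6])]
pin_mark [(0.7, [191.9, 230.6]), (0.5, [397.6, 203.2])]
hook_seat [(0.82, [191.5, 229.7]), (0.46, [180.2, 213.4])
[... 974 characters left out ...]
, 'joints': array([-1.34208208e+00,  3.59518573e-01,  1.51143966e+00, -2.96623654e-05,
        1.27251542e+00, -1.15098975e-01]), 'dq': array([-8.42183997e-04,  2.31821400e-04,  2.07201264e-03,  3.04558764e-04,
       -5.77833317e-05,  7.96244885e-04]), 'tau': array([ 7.31522414e-04, -5.27616405e+01, -2.78619468e+01, -4.83117728e-04,
        1.30308970e-02, -8.08626254e-06]), 'tcp_pos': array([ 0.20210643, -0.56434701,  0.30304264]), 'ee_rot': array([-9.38174732e-04,  9.85259227e-01,  1.71065401e-01, -6.75479714e-05]), 'wrist_force': array([-0.65230851, -0.15076336, -0.51911407]), 'moment': array([ 0.03394233,  0.02706884, -0.03814134]), 'finger_force': 0.0, 'grip_width': 0.9959947163731222}
```

```bash
python3 - <<'E'
import cv2
for n,(x0,y0,x1,y1),s in(("scene0",(180,120,520,360),2.3),("top0",(60,60,500,340),1.8)):
    im=cv2.imread(f"pics/{n}.png")[y0:y1,x0:x1]
    cv2.imwrite(f"pics/{n}c.png",cv2.resize(im,None,fx=s,fy=s,interpolation=cv2.INTER_CUBIC))
E
```

```text
(no output)
```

View pics/scene0c.png

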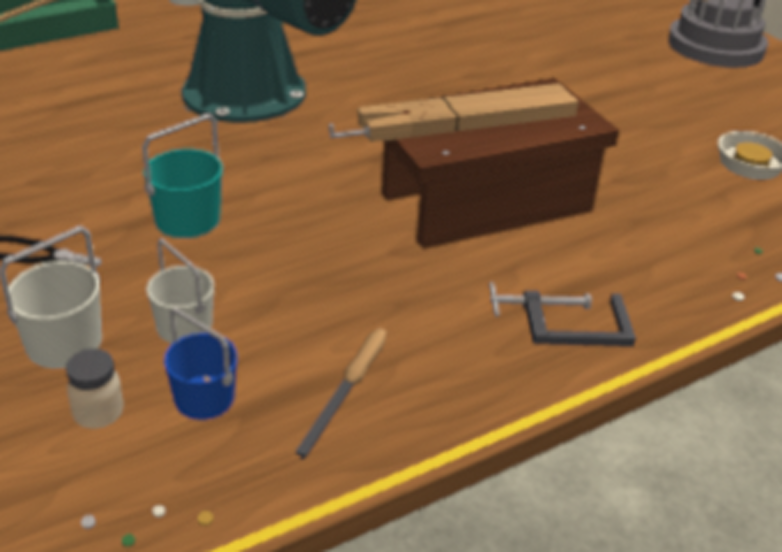

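View pics/top0c.png

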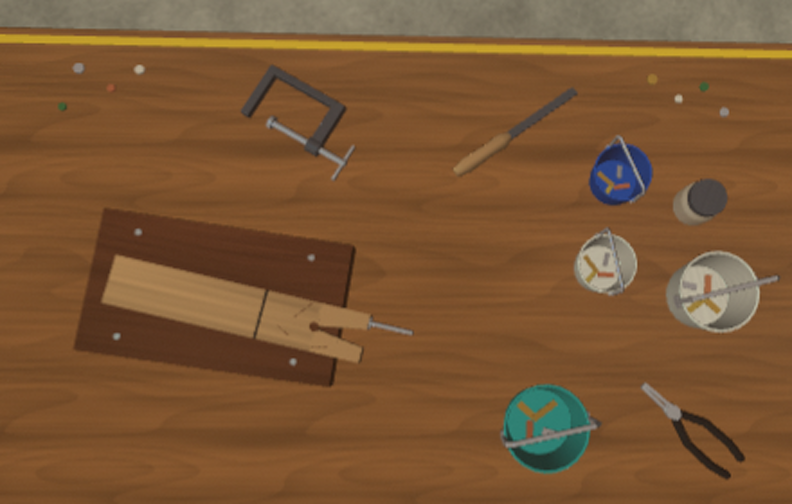

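The scene shows the small bare-metal pail at crop (180,300), which is scene pixel (258,250). In the top view it is at crop (606,263), top pixel (397,206). The pin, hook and pencil line are also clear in the top crop: line from (266,290) to (256,338), hook from (370,322) to (411,332).

```bash
cat > m.py <<'E'
from h import *
P=pickle.load(open("P0.pkl","rb"));T=P["top"];S=P["scene"]
t=lambda x,y:(x/1.8+60,y/1.8+60); s=lambda x,y:(x/2.3+180,y/2.3+120)
print("riser",[np.round(onz(T,t(*c),.15)[:2],4).tolist() for c in((105,209),(354,247),(331,386),(75,349))])
print("pin",[np.round(onz(T,t(*c),.174)[:2],4).tolist() for c in((115,255),(102,302),(371,317),(362,361),(266,290),(256,338))])
print("hook",[np.round(onz(T,t(*c),.162)[:2],4).tolist() for c in((370,322),(411,332))])
def tt(a,b): X,e=tri([ray(T,t(*a)),ray(S,s(*b))]); return np.round(X,4),np.round(e,4)
print("bar",tt((607,230),(162,240)),tt((617,293),(203,280)))
print("hook end",tt((411,332),(331,129)),"riser corner",tt((354,247),(424,165)),tt((331,386),(385,137)))
print("line", tt((266,290),(445,97)),tt((256,338),(458,131)),"swap",tt((266,290),(458,131)),tt((256,338),(445,97)))
for nm,c,z in(("small",(606,263),.06),("blue",(622,173),.06),("big",(713,291),.08),("jar",(706,197),.075),("teal",(546,428),.08),("plier",(675,411),.01),("file",(509,137),.02),("clamp",(315,140),.02)):
    print(nm,np.round(onz(T,t(*c),z)[:2],3))
E
python3 m.py
```

```text
riser [[0.6167, 0.3252], [0.5725, 0.0097], [0.3983, 0.0329], [0.4407, 0.3488]]
pin [[0.5554, 0.2975], [0.4978, 0.3089], [0.4832, -0.0168], [0.4299, -0.0074], [0.5148, 0.1122], [0.4563, 0.1216]]
hook [[0.4775, -0.0145], [0.4657, -0.0654]]
bar (array([ 0.5914, -0.3332,  0.1524]), array([0.0208, 0.0208])) (array([ 0.5376, -0.3206,  0.0557]), array([0.0297, 0.0297]))
hook end (array([ 0.4662, -0.0648,  0.1727]), array([0.0013, 0.0013])) riser corner (array([0.575 , 0.0143, 0.1513]), array([0.0054, 0.0054])) (array([0.4008, 0.0526, 0.095 ]), array([0.0124, 0.0124]))
line (array([0.51  , 0.0995, 0.2056]), array([0.0052, 0.0052])) (array([0.4614, 0.1471, 0.1112]), array([0.0099, 0.0099])) swap (array([0.5162, 0.118 , 0.1484]), array([0.0007, 0.0007])) (array([0.4585, 0.1259, 0.1735]), array([0.0045, 0.0045]))
small [ 0.567 -0.332]
blue [ 0.696 -0.357]
big [ 0.527 -0.475]
jar [ 0.66  -0.471]
teal [ 0.341 -0.244]
plier [ 0.359 -0.44 ]
file [ 0.758 -0.198]
clamp [0.748 0.089]
```

```bash
cat >> h.py <<'E'
def delta(target_tcp, yaw):
    """shift along tool axes and turn (rotvec, tool) to TCP at target, pointing down, tool x at yaw"""
    st=manip.observe(); M=q2m(st["ee_rot"])
    D=R.from_euler("z",yaw).as_matrix()@np.diag([1.,-1,-1])
    return np.round(M.T@(np.array(target_tcp)-st["tcp_pos"]),4), np.round(R.from_matrix(M.T@D).as_rotvec(),4)
E
python3 - <<'E'
from h import *
P=pickle.load(open("P0.pkl","rb"));T=P["top"];S=P["scene"]
t=lambda x,y:(x/1.8+60,y/1.8+60); s=lambda x,y:(x/2.3+180,y/2.3+120)
a,ea=tri([ray(T,t(606,231)),ray(S,s(204,279))]);b,eb=tri([ray(T,t(617,294)),ray(S,s(162,240))])
print(a,ea,b,eb)
a=onz(T,t(606,231),.116);b=onz(T,t(617,294),.116);m=(a+b)/2
print(a,b,m,np.linalg.norm(a-b),"yaw",np.arctan2(*(a-b)[[1,0]]))
y=np.arctan2(*(a-b)[[1,0]])
print(delta([m[0]-.06,m[1],.26],y))
# pin & riser frames
E
```

```text
[ 0.60758224 -0.31819027  0.1018658 ] [0.0055406183228107276, 0.005540618322810653] [ 0.51998887 -0.33484104  0.10804736] [0.0006976164445990254, 0.0006976164445989504]
[ 0.60314007 -0.32020996  0.116     ] [ 0.51916568 -0.33362877  0.116     ] [ 0.56115288 -0.32691936  0.116     ] 0.08503977248433889 yaw 0.1584567306955279
(array([ 0.3616, -0.1233,  0.0439]), array([-0.    , -0.    ,  0.1854]))
```

Call:
{"api": "apply_moves", "payload": {
  "moves": [
    [0,0.035,-0.009,0,0,0,0.04],
    [0,0.07,-0.018,0,0,0,0.08],
    [0,0.105,-0.027,0,0,0,0.12],
    [0,0.14,-0.036,0,0,0,0.16],
    [0,0.175,-0.045,0,0,0,0.185]
  ]
}}

```text
t: 2.07
tcp_pos: [0.353, -0.4625, 0.304]
ee_rot: [0.0, 0.997, 0.078, 0.0]
wrist_force: [0.6, -0.4, 0.1]
grip_width: 1.0
finger_force: 0.0
```

```bash
python3 -c "
from h import *
print(manip.observe()['tcp_pos'],delta([.561,-.327,.30],.158))"
```

```text
[ 0.35295311 -0.46250746  0.30397524] (array([ 0.2266, -0.1015,  0.004 ]), array([ 0.0001, -0.0001, -0.0018]))
```

Call:
{"api": "apply_moves", "payload": {
  "moves": [
    [0,0.038,-0.017,0,0,0,0],
    [0,0.076,-0.034,0,0,0,0],
    [0,0.114,-0.051,0,0,0,0],
    [0,0.152,-0.068,0,0,0,0],
    [0,0.19,-0.085,0,0,0,0]
  ]
}}

```text
t: 2.48
tcp_pos: [0.5275, -0.3481, 0.304]
ee_rot: [0.0, 0.997, 0.079, 0.0]
wrist_force: [0.7, -0.2, -0.5]
grip_width: 0.999
finger_force: 0.0
```

Call:
{"api": "apply_moves", "payload": {
  "moves": [
    [0,0.018,-0.008,0,0,0,0],
    [0,0.036,-0.016,0.004,0,0,0],
    [0,0.036,-0.016,0.004,0,0,0],
    [0,0.036,-0.016,0.004,0,0,0]
  ]
}}

```text
t: 2.82
tcp_pos: [0.5595, -0.3273, 0.2994]
ee_rot: [-0.0, 0.997, 0.08, -0.0]
wrist_force: [-0.8, -0.5, -0.3]
grip_width: 1.001
finger_force: 0.0
```

```bash
python3 - <<'E'
from h import *
st=manip.observe();p=manip.snapshot("wrist");save(p,"w1");pickle.dump((st,p),open("w1.pkl","wb"));print(st["tcp_pos"])
print(manip.spot_in("pail_bar",p))
print(proj(p,[[.561,-.327,.116],[.603,-.320,.116],[.519,-.3336,.116]],st))
E
```

```text
[ 0.55953187 -0.32725152  0.29943436]
[{'position': [0.5855, 0.1332], 'conf': 0.74}, {'position': [0.0341, 0.5282], 'conf': 0.74}, {'position': [0.7098, 0.5807], 'conf': 0.64}, {'position': [0.3939, 0.8128], 'conf': 0.64}, {'position': [0.5123, 0.4545], 'conf': 0.63}, {'position': [0.5908, 0.8058], 'conf': 0.56}]
[[322.45518478 201.62628151]
 [322.2823012  155.29238326]
 [322.20465066 243.50785652]]
```

View pics/w1.png

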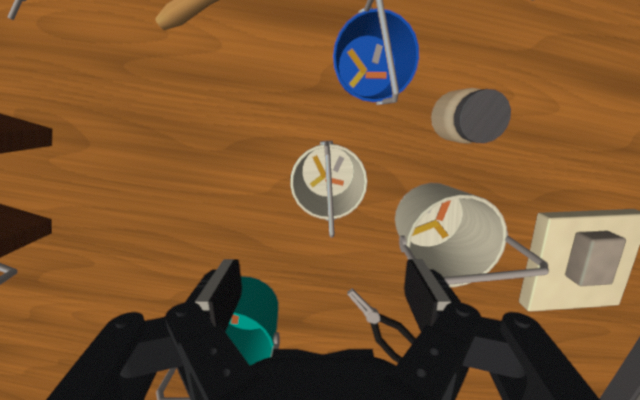

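The small metal pail is dead ahead, with its bail bar running from (327,144) to (332,236). The fingertips are at (228,268) and (415,268).

```bash
python3 - <<'E'
from h import *
P=pickle.load(open("P0.pkl","rb"));T=P["top"];S=P["scene"]
st,p=pickle.load(open("w1.pkl","rb"))
t=lambda x,y:(x/1.8+60,y/1.8+60); s=lambda x,y:(x/2.3+180,y/2.3+120)
for a,b,c in(((606,231),(204,279),(327,144)),((617,294),(162,240),(332,236))):
    print(tri([ray(T,t(*a)),ray(S,s(*b)),ray(p,c,st)]),tri([ray(S,s(*b)),ray(p,c,st)]),onz(p,c,.116,st))
a,b=onz(p,(327,144),.116,st),onz(p,(332,236),.116,st);m=(a+b)/2;d=(a-b)/np.linalg.norm(a-b)
y=np.arctan2(d[1],d[0]);g=m+.011*d;print(m,y,np.linalg.norm(a-b),g)
print(delta([g[0],g[1],.116+.056],y))
E
```

```text
(array([ 0.60961786, -0.31996279,  0.10246545]), [0.005404541333132723, 0.00648316657809373, 0.0037438473132397785]) (array([ 0.61387698, -0.31893113,  0.10602529]), [0.004144792087441558, 0.004144792087441687]) [ 0.61330677 -0.32246792  0.116     ]
(array([ 0.52217471, -0.33763096,  0.10809711]), [0.0031928253508826054, 0.003132184440409356, 0.005509527033348212]) (array([ 0.53014742, -0.33939791,  0.11685576]), [0.00243257923473152, 0.0024325792347315326]) [ 0.52835419 -0.34161079  0.116     ]
[ 0.57083048 -0.33203935  0.116     ] 0.22163417036932279 0.08708266941813325 [ 0.58156141 -0.32962129  0.116     ]
(array([0.0228, 0.0049, 0.1278]), array([-0.0001,  0.0008, -0.0629]))
```

Call:
{"api": "apply_moves", "payload": {
  "moves": [
    [0,0.011,0.003,0.03,0,0,-0.03],
    [0,0.022,0.005,0.06,0,0,-0.063],
    [0,0.022,0.005,0.06,0,0,-0.063],
    [0,0.022,0.005,0.06,0,0,-0.063]
  ]
}}

```text
t: 3.25
tcp_pos: [0.5798, -0.3297, 0.2383]
ee_rot: [-0.001, 0.994, 0.11, -0.002]
wrist_force: [-0.9, 0.6, 1.2]
grip_width: 0.996
finger_force: 0.0
```

```bash
python3 - <<'E'
from h import *
st=manip.observe();p=manip.snapshot("wrist");save(p,"w2");pickle.dump((st,p),open("w2.pkl","wb"));print(st["tcp_pos"])
cv2.imwrite("pics/w2c.png",cv2.resize(p["img"][90:330,160:480,::-1],None,fx=2.4,fy=2.4,interpolation=cv2.INTER_CUBIC))
T=pickle.load(open("P0.pkl","rb"))["top"]
cv2.imwrite("pics/topp.png",cv2.resize(T["img"][170:240,360:440,::-1],None,fx=6,fy=6,interpolation=cv2.INTER_CUBIC))
E
```

```text
[ 0.57981085 -0.32970603  0.23833226]
```

View pics/w2c.png

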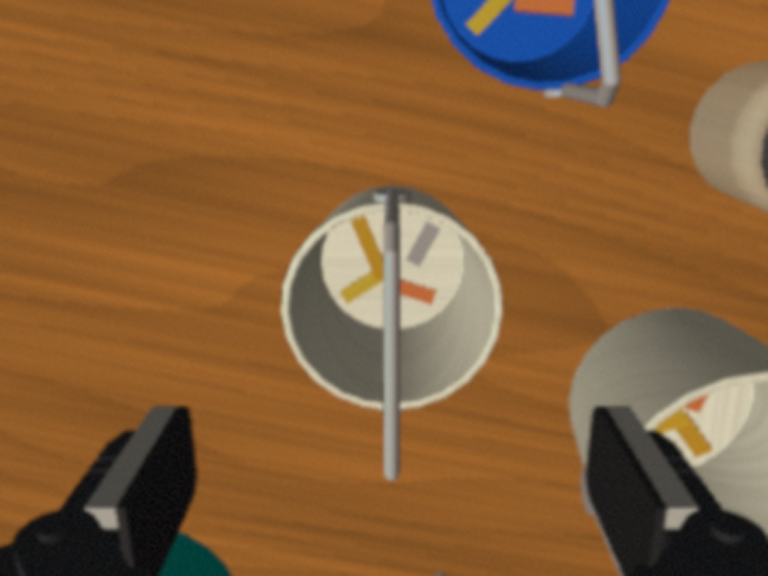

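View pics/topp.png

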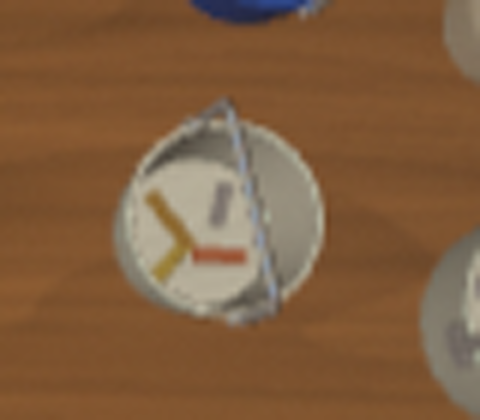

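The wrist crop shows the bar vertical at column 391, rows about 222 to 475, which puts it centred between the fingers. In the top crop its ends are at (226,105) and (274,308).

```bash
python3 - <<'E'
from h import *
T=pickle.load(open("P0.pkl","rb"))["top"]
st,p=pickle.load(open("w1.pkl","rb"));s2,p2=pickle.load(open("w2.pkl","rb"))
w=lambda x,y:((x+.5)/2.4-.5+160,(y+.5)/2.4-.5+90); t=lambda x,y:((x+.5)/6-.5+360,(y+.5)/6-.5+170)
for a,b,c in(((226,105),(327,144),(391,222)),((274,308),(332,236),(391,475))):
    print(tri([ray(p,b,st),ray(p2,w(*c),s2)]),tri([ray(T,t(*a)),ray(p2,w(*c),s2)]),onz(p2,w(*c),.116,s2),onz(T,t(*a),.116))
a,b=onz(p2,w(391,222),.116,s2),onz(p2,w(391,475),.116,s2);m=(a+b)/2;d=(a-b)/np.linalg.norm(a-b);y=np.arctan2(d[1],d[0]);g=m+.011*d
print(np.linalg.norm(a-b),m,y,delta([g[0],g[1],.172],y))
E
```

```text
(array([ 0.61340718, -0.32222524,  0.11728127]), [0.00020455680973763632, 0.0002045568097376592]) (array([ 0.60905737, -0.32389541,  0.10104978]), [0.0011630858606775658, 0.0011630858606774515]) [ 0.61307821 -0.32208624  0.116     ] [ 0.60620066 -0.32166101  0.116     ]
(array([ 0.52295193, -0.34261235,  0.10374332]), [0.00031484040221977234, 0.00031484040221987355]) (array([ 0.52561259, -0.3416623 ,  0.10779161]), [4.596379573685575e-05, 4.596379573700447e-05]) [ 0.53106374 -0.3405069   0.116     ] [ 0.52499222 -0.33963264  0.116     ]
0.08405768293817546 [ 0.57207098 -0.33129657  0.116     ] 0.22093614146701887 (array([ 0.0026, -0.0007,  0.0681]), array([-0.0008,  0.0011, -0.001 ]))
```

Call:
{"api": "apply_moves", "payload": {
  "moves": [
    [0.5,0.003,-0.001,0,0,0,0],
    [0.5,0.003,-0.001,0,0,0,0],
    [0.5,0.003,-0.001,0.02,0,0,0],
    [0.5,0.003,-0.001,0.045,0,0,0],
    [0.5,0.003,-0.001,0.064,0,0,0]
  ]
}}

```text
t: 3.72
tcp_pos: [0.5846, -0.3283, 0.1768]
ee_rot: [0.001, 0.994, 0.11, 0.001]
wrist_force: [0.3, 0.1, -1.4]
grip_width: 0.503
finger_force: 0.0
```

Call:
{"api": "apply_moves", "payload": {
  "moves": [
    [0.5,0,0,0,0,0,0],
    [1,0,0,0,0,0,0],
    [1,0,0,0,0,0,0],
    [1,0,0,0,0,0,0],
    [1,0,0,0,0,0,0]
  ]
}}

```text
t: 4.13
tcp_pos: [0.5852, -0.3283, 0.1781]
ee_rot: [0.001, 0.994, 0.111, 0.001]
wrist_force: [-0.7, 0.9, 6.5]
grip_width: 0.024
finger_force: 58.9
```

Call:
{"api": "apply_moves", "payload": {
  "moves": [
    [1,0,0,0,0,0,0],
    [1,0,0,-0.01,0,0,0],
    [1,0,0,-0.02,0,0,0],
    [1,0,0,-0.02,0,0,0],
    [1,0,0,-0.02,0,0,0]
  ]
}}

```text
t: 4.55
tcp_pos: [0.5848, -0.3283, 0.1971]
ee_rot: [0.001, 0.994, 0.111, 0.001]
wrist_force: [-0.2, -0.4, -2.1]
grip_width: 0.027
finger_force: 59.0
```

```bash
python3 -c "
from h import *
print(delta([.468,-.163,.262],-.219))"
```

```text
(array([-0.0775, -0.1868, -0.0653]), array([ 0.0013, -0.0019,  0.4408]))
```

Call:
{"api": "apply_moves", "payload": {
  "moves": [
    [1,0,0,-0.015,0,0,0],
    [1,0,-0.005,-0.035,0,0,0.04],
    [1,-0.006,-0.02,-0.055,0,0,0.09],
    [1,-0.015,-0.04,-0.065,0,0,0.14],
    [1,-0.025,-0.06,-0.065,0,0,0.19]
  ]
}}

```text
t: 4.97
tcp_pos: [0.5477, -0.2753, 0.2634]
ee_rot: [0.001, 1.0, 0.014, 0.002]
wrist_force: [0.8, -0.1, -1.6]
grip_width: 0.026
finger_force: 59.0
```

Call:
{"api": "apply_moves", "payload": {
  "moves": [
    [1,-0.006,-0.026,0,0,0,0.05],
    [1,-0.01,-0.055,0,0,0,0.1],
    [1,-0.016,-0.085,0,0,0,0.15],
    [1,-0.022,-0.11,0,0,0,0.2],
    [1,-0.025,-0.127,0,0,0,0.25]
  ]
}}

```text
t: 5.38
tcp_pos: [0.5159, -0.1462, 0.2604]
ee_rot: [-0.001, 0.994, -0.11, -0.001]
wrist_force: [0.5, 0.6, -2.1]
grip_width: 0.025
finger_force: 58.9
```

Call:
{"api": "apply_moves", "payload": {
  "moves": [
    [1,0,0,0,0,0,0],
    [1,0,0,0,0,0,0],
    [1,0,0,0,0,0,0]
  ]
}}

```text
t: 5.63
tcp_pos: [0.518, -0.1493, 0.261]
ee_rot: [0.0, 0.994, -0.108, 0.0]
wrist_force: [-0.8, -0.9, -2.5]
grip_width: 0.025
finger_force: 58.9
```

```bash
python3 - <<'E'
from h import *
st=manip.observe();p=manip.snapshot("wrist");save(p,"w3");pickle.dump((st,p),open("w3.pkl","wb"));print(st["tcp_pos"],delta([.468,-.163,.262],-.219))
E
```

```text
[ 0.51800548 -0.1492743   0.26097993] (array([-0.0461,  0.0239, -0.001 ]), array([ 0.0006, -0.0008,  0.0013]))
```

View pics/w3.png

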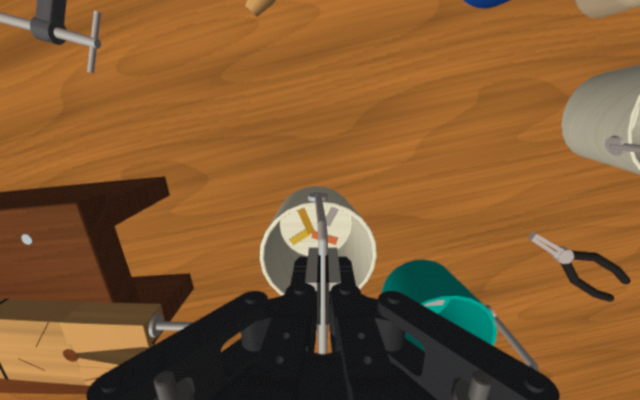

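The pail is held by its bar, centred at column 322. The hook base is at (152,326) but partly hidden by a finger, so I'll shift sideways to see it clearly.

Call:
{"api": "apply_moves", "payload": {
  "moves": [
    [1,-0.012,0.006,0,0,0,0],
    [1,-0.03,0.014,0,0,0,0],
    [1,-0.046,0.02,0,0,0,0],
    [1,-0.046,0.02,0,0,0,0],
    [1,-0.046,0.02,0,0,0,0]
  ]
}}

```text
t: 6.1
tcp_pos: [0.4673, -0.1591, 0.2608]
ee_rot: [-0.0, 0.994, -0.11, -0.0]
wrist_force: [1.7, -0.5, -2.2]
grip_width: 0.021
finger_force: 58.9
```

```bash
python3 - <<'E'
from h import *
st=manip.observe();p=manip.snapshot("wrist");save(p,"w4");pickle.dump((st,p),open("w4.pkl","wb"));print(st["tcp_pos"])
cv2.imwrite("pics/w4c.png",cv2.resize(p["img"][100:380,0:400,::-1],None,fx=2,fy=2,interpolation=cv2.INTER_CUBIC))
E
```

```text
[ 0.46726539 -0.15913787  0.26082017]
```

View pics/w4c.png

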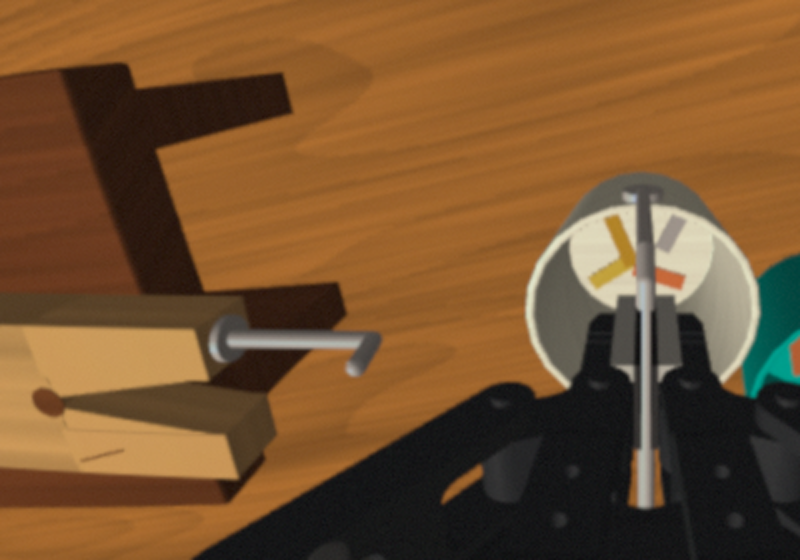

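The hook shank runs from crop (235,340) to (368,338), with its upturned tip at (353,370). The +y horn's outer top corner is at (192,328) and the -y horn's at (237,479). The pail bar is vertical, from (643,240) to (645,505).

```bash
python3 - <<'E'
from h import *
st,p=pickle.load(open("w4.pkl","rb"));s3,p3=pickle.load(open("w3.pkl","rb"))
w=lambda x,y:((x+.5)/2-.5,(y+.5)/2-.5+100)
O=lambda c,z:np.round(onz(p,w(*c),z,st),4)
print("base two-view",tri([ray(p,w(222,340),st),ray(p3,(152,326),s3)]))
b,e=O((242,340),.162),O((368,338),.162);u=(e-b)/np.linalg.norm(e-b)
print("hook",b,e,np.linalg.norm(e-b),"yaw of hook",np.arctan2(u[1],u[0])+np.pi/2,"tip",O((353,370),.181))
print("nose corners",O((192,328),.174),O((237,479),.174),"horn inner",O((212,378),.174))
print("edge riser",O((66,72),.15),O((138,292),.15))
# bar in tool frame
M=q2m(st["ee_rot"])
for zt in(.198,.202):
  a,b2=O((643,250),zt),O((645,505),zt);print("bar",zt,a,b2,np.linalg.norm(a-b2),(a-st["tcp_pos"])@M,(b2-st["tcp_pos"])@M)
E
```

```text
base two-view (array([ 0.47758301, -0.01087301,  0.1602381 ]), [0.0001620489311599791, 0.00016204893115990933])
hook [ 0.4769 -0.0199  0.162 ] [ 0.4686 -0.0638  0.162 ] 0.04467773494706283 yaw of hook -0.1868603921258425 tip [ 0.4678 -0.0678  0.181 ]
nose corners [ 0.4892 -0.0166  0.174 ] [ 0.4304 -0.0035  0.174 ] horn inner [ 0.4707 -0.0145  0.174 ]
edge riser [0.575  0.0082 0.15  ] [0.4982 0.0216 0.15  ]
bar 0.198 [ 0.4938 -0.1645  0.198 ] [ 0.4147 -0.1473  0.198 ] 0.08094844038028158 [ 0.02709923 -0.0005559   0.06280552] [-5.38478175e-02 -8.31448733e-05  6.28493013e-02]
bar 0.202 [ 0.4954 -0.1648  0.202 ] [ 0.4187 -0.1482  0.202 ] 0.07847579244582369 [ 0.02872397 -0.00061226  0.05880464] [-4.97499854e-02 -7.76019836e-05  5.88470843e-02]
```

Call:
{"api": "apply_moves", "payload": {
  "moves": [
    [1,0,-0.005,0.004,0,0,0],
    [1,0,-0.015,0.008,0,0,0],
    [1,0,-0.03,0.008,0,0,0],
    [1,0,-0.045,0.008,0,0,0],
    [1,0,-0.06,0.008,0,0,0]
  ]
}}

```text
t: 6.57
tcp_pos: [0.4818, -0.0982, 0.2523]
ee_rot: [-0.0, 0.994, -0.109, -0.0]
wrist_force: [1.2, 0.3, -2.2]
grip_width: 0.022
finger_force: 58.9
```

Call:
{"api": "apply_moves", "payload": {
  "moves": [
    [1,0,-0.014,0,0,0,0],
    [1,0,-0.028,0,0,0,0],
    [1,0,-0.04,0,0,0,0],
    [1,0,-0.046,0,0,0,0],
    [1,0,-0.046,0,0,0,0]
  ]
}}

```text
t: 6.98
tcp_pos: [0.4916, -0.0532, 0.2526]
ee_rot: [-0.0, 0.994, -0.108, -0.0]
wrist_force: [0.7, -0.2, -2.1]
grip_width: 0.023
finger_force: 58.9
```

```bash
python3 - <<'E'
from h import *
st=manip.observe();p=manip.snapshot("wrist");save(p,"w5");pickle.dump((st,p),open("w5.pkl","wb"));print(st["tcp_pos"],st["wrist_force"])
cv2.imwrite("pics/w5c.png",cv2.resize(p["img"][120:400,120:520,::-1],None,fx=2,fy=2,interpolation=cv2.INTER_CUBIC))
E
```

```text
[ 0.49162715 -0.05321636  0.25262496] [ 0.70427601 -0.23661012 -2.12485495]
```

View pics/w5c.png

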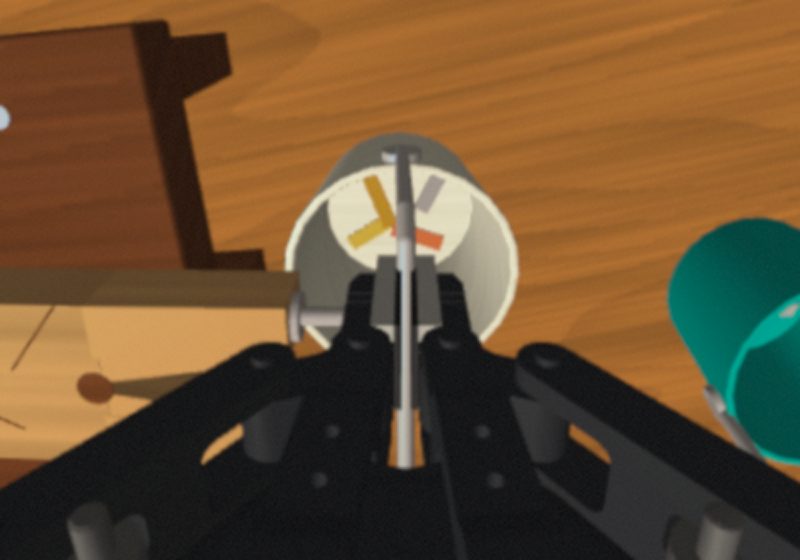

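The shank is visible at crop (300-345,317), heading under the fingers, and the bar is still above it. Next I'll check the shank's sideways offset from the fingers.

```bash
python3 - <<'E'
from h import *
st,p=pickle.load(open("w5.pkl","rb"));M=q2m(st["ee_rot"])
for c in((302,317),(318,317),(340,317)):
  X=onz(p,((c[0]+.5)/2-.5+120,(c[1]+.5)/2-.5+120),.162,st);print(X,(X-st["tcp_pos"])@M)
for c,z in((( 298,305),.174),((140,25),.15),((185,268),.15)):
  X=onz(p,((c[0]+.5)/2-.5+120,(c[1]+.5)/2-.5+120),z,st);print(X,(X-st["tcp_pos"])@M)
E
```

```text
[ 0.47815306 -0.01626025  0.162     ] [-0.0210503  -0.03315765  0.09065122]
[ 0.47707729 -0.02129458  0.162     ] [-0.02102099 -0.02800974  0.09064852]
[ 0.47559417 -0.02820453  0.162     ] [-0.02098717 -0.0209425   0.09064481]
[ 0.48922576 -0.02029622  0.174     ] [-0.00937464 -0.03159737  0.07864546]
[0.57616751 0.00824625 0.15      ] [ 0.06942968 -0.07811462  0.10263641]
[0.49771315 0.02135118 0.15      ] [-0.01000944 -0.07408337  0.10266794]
```

Call:
{"api": "apply_moves", "payload": {
  "moves": [
    [1,0,0,0.006,0,0,0],
    [1,0,0,0.012,0,0,0],
    [1,0,0,0.018,0,0,0],
    [1,0,0,0.02,0,0,0],
    [1,0,0,0.02,0,0,0]
  ]
}}

```text
t: 7.45
tcp_pos: [0.4906, -0.0551, 0.2319]
ee_rot: [-0.0, 0.994, -0.109, -0.001]
wrist_force: [0.0, -0.8, -1.8]
grip_width: 0.024
finger_force: 58.9
```

Call:
{"api": "apply_moves", "payload": {
  "moves": [
    [1,0,0,0.002,0,0,0],
    [1,0,0,0.002,0,0,0],
    [1,0,0,0.002,0,0,0]
  ]
}}

```text
t: 7.7
tcp_pos: [0.4914, -0.0549, 0.231]
ee_rot: [-0.0, 0.994, -0.109, 0.0]
wrist_force: [0.1, 0.9, -1.6]
grip_width: 0.024
finger_force: 58.9
```

Call:
{"api": "apply_moves", "payload": {
  "moves": [
    [1,0,0,0.002,0,0,0],
    [1,0,0,0.002,0,0,0],
    [1,0,0,0.002,0,0,0]
  ]
}}

```text
t: 7.95
tcp_pos: [0.4915, -0.0548, 0.2291]
ee_rot: [0.0, 0.994, -0.109, 0.0]
wrist_force: [-1.4, -0.9, -0.8]
grip_width: 0.024
finger_force: 59.2
```

```bash
python3 -c "
from h import *
for i in range(3):
  s=manip.observe();print(s['tcp_pos'],s['wrist_force'],s['moment']);manip.snapshot('wrist')"
```

```text
[ 0.49153267 -0.05484033  0.2291404 ] [-1.42817485 -0.90649335 -0.83398593] [-0.12668946  0.01758023 -0.04988165]
[ 0.49153063 -0.05482759  0.22916643] [ 0.32582376 -0.55829383 -0.30909405] [-0.08031368 -0.03212197  0.04155643]
[ 0.49151604 -0.05480993  0.22916762] [ 0.14705858  0.74969064 -0.19309553] [-0.02555705 -0.06350508 -0.04021241]
```

The load has come off the wrist, so the bar is resting on the hook. I'll open a little.

Call:
{"api": "apply_moves", "payload": {
  "moves": [
    [0.95,0,0,0.0005,0,0,0],
    [0.9,0,0,0.0005,0,0,0],
    [0.86,0,0,0.0005,0,0,0],
    [0.84,0,0,0.0005,0,0,0],
    [0.84,0,0,0.0005,0,0,0]
  ]
}}

```text
t: 8.52
tcp_pos: [0.4913, -0.0547, 0.2284]
ee_rot: [-0.0, 0.994, -0.109, -0.0]
wrist_force: [-0.1, 1.1, -0.9]
grip_width: 0.165
finger_force: 0.0
```

Call:
{"api": "apply_moves", "payload": {
  "moves": [
    [0.84,0,0,0,0,0,0],
    [0.84,0,0,-0.003,0,0,0],
    [0.84,0,0,-0.008,0,0,0],
    [0.84,0,0,-0.014,0,0,0],
    [0.84,0,0,-0.02,0,0,0]
  ]
}}

```text
t: 8.93
tcp_pos: [0.4914, -0.0548, 0.2491]
ee_rot: [-0.0, 0.994, -0.109, 0.0]
wrist_force: [-0.2, 0.9, 0.1]
grip_width: 0.16
finger_force: 0.0
```

Call:
{"api": "apply_moves", "payload": {
  "moves": [
    [0.84,0,0,-0.01,0,0,0],
    [0.84,0,0,-0.025,0,0,0],
    [0.84,0,0,-0.045,0,0,0],
    [0.84,0,0,-0.06,0,0,0],
    [0.84,0,0,-0.06,0,0,0]
  ]
}}

```text
t: 9.35
tcp_pos: [0.4932, -0.0553, 0.3123]
ee_rot: [0.0, 0.994, -0.109, 0.003]
wrist_force: [0.3, -0.0, -1.2]
grip_width: 0.16
finger_force: 0.0
```

```bash
python3 - <<'E'
from h import *
st=manip.observe();p=manip.snapshot("wrist");pickle.dump((st,p),open("w6.pkl","wb"));print(st["tcp_pos"],st["wrist_force"])
s=manip.snapshot("scene")
a=cv2.resize(p["img"][:,:,::-1],(560,350));b=cv2.resize(s["img"][120:260,190:430,::-1],None,fx=2,fy=2)
c=np.zeros((350,240*1+0+0,3),np.uint8)
im=np.zeros((600,560,3),np.uint8);im[:350]=a;im[350:600,:480]=b[:250];cv2.imwrite("pics/w6.png",im)
E
```

```text
[ 0.49318226 -0.05525131  0.31233474] [ 0.26281978 -0.03915578 -1.23216968]
```

View pics/w6.png

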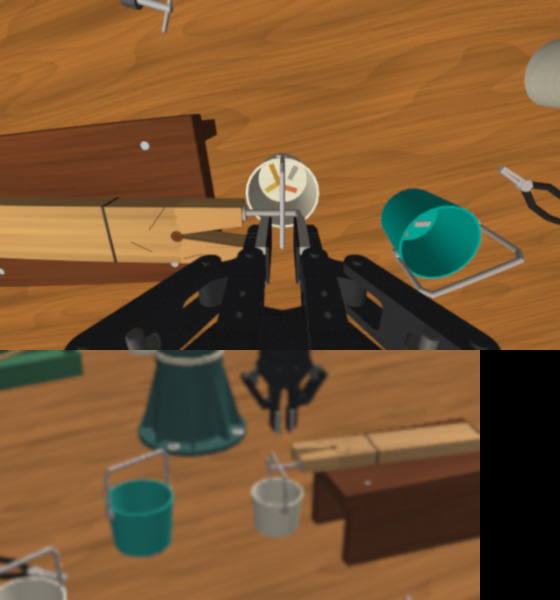

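The pail hangs upright on the hook and is let go. The pencil line is in the wrist view at about (103-116, 206-262), well inside the riser's edge. Next is the move over the pin's tail half.

```bash
python3 - <<'E'
from h import *
st,p=pickle.load(open("w6.pkl","rb"));k=640/560
O=lambda c,z:onz(p,(c[0]*k,c[1]*k),z,st)
l=[O((103.5,206),.174),O((116,262),.174)];e=[O((197,118),.15),O((212,195),.15)]
print(l,e)
v=l[0]-l[1];print("line yaw",np.arctan2(v[1],v[0]));v=e[0]-e[1];print("edge",np.arctan2(v[1],v[0]))
print(manip.observe()["joints"],delta([.509,.215,.312],-1.786))
E
```

```text
[array([0.51713348, 0.10848101, 0.174     ]), array([0.45789069, 0.12290933, 0.174     ])] [array([0.57293474, 0.00617524, 0.15      ]), array([0.49844205, 0.01494997, 0.15      ])]
line yaw -0.23889469228173232
edge -0.11725273331934756
[-2.50921467e-01  2.00529424e-01  1.72537192e+00  1.75342216e-04
  1.21366317e+00  1.53803878e+00] (array([-0.0415, -0.2672, -0.0028]), array([-1.7000e-03, -1.5000e-03,  1.5678e+00]))
```

```bash
cat > o.py <<'E'
from h import *
def scan(p,st,z,c,L,smin,smax,yaw0,mode,off=0):
    """best straight line near c: strip half-length L along the edge; mode 'dark' line or 'step'. returns yaw, s along outward normal from c"""
    g=cv2.GaussianBlur(cv2.cvtColor(p["img"],cv2.COLOR_RGB2GRAY).astype(np.float32),(0,0),.6);best=[]
    S=np.arange(smin,smax,.0005);A=off+np.linspace(-L,L,61)
    for y in yaw0+np.arange(-.16,.161,.01):
        d=np.array([np.cos(y),np.sin(y)]);n=np.array([d[1],-d[0]])
        X=c+S[:,None,None]*n+A[None,:,None]*d
        uv=proj(p,np.c_[X.reshape(-1,2),np.full(X.size//2,z)],st).astype(np.float32)
        pr=cv2.remap(g,uv[:,0].reshape(X.shape[:2]),uv[:,1].reshape(X.shape[:2]),cv2.INTER_LINEAR).mean(1)
        w=4
        if mode=="dark": q=(pr[:-2*3*w]+pr[2*3*w:])/2-pr[3*w:-3*w]; i=q.argmax();best.append((q[i],y,S[i+3*w]))
        else:
            q=np.abs(pr[2*w:]-pr[:-2*w]);i=q.argmax();best.append((q[i],y,S[i+w]))
    best.sort(reverse=True);return [tuple(np.round(b,4)) for b in best[:3]]
E
python3 - <<'E'
from o import *
st,p=pickle.load(open("w6.pkl","rb"))
c=np.array([.4875,.1157]);e=np.array([.537,.010]) 
print("wrist line",scan(p,st,.174,c,.022,-.03,.03,-.2,"dark"))
print("wrist edge",scan(p,st,.15,e,.03,-.025,.025,-.15,"step"))
T=manip.snapshot("top");pickle.dump(T,open("top6.pkl","wb"))
print("top line",scan(T,None,.174,c-[.004,0],.022,-.03,.03,-.2,"dark"))
print("top edge",scan(T,None,.15,e-[.004,0],.03,-.025,.025,-.15,"step"))
e2=np.array([.42,.028]);print("top edge2",scan(T,None,.15,e2,.014,-.025,.025,-.15,"step"))
E
```

```text
wrist line [(np.float64(85.9067), np.float64(-0.22), np.float64(-0.001)), (np.float64(85.5129), np.float64(-0.23), np.float64(-0.001)), (np.float64(85.5088), np.float64(-0.21), np.float64(-0.001))]
wrist edge [(np.float64(60.5599), np.float64(-0.14), np.float64(0.0025)), (np.float64(60.5284), np.float64(-0.15), np.float64(0.0025)), (np.float64(60.305), np.float64(-0.13), np.float64(0.0025))]
top line [(np.float64(10.6047), np.float64(-0.34), np.float64(-0.0125)), (np.float64(10.5954), np.float64(-0.35), np.float64(-0.0125)), (np.float64(10.5711), np.float64(-0.33), np.float64(-0.0125))]
top edge [(np.float64(0.5122), np.float64(0.01), np.float64(-0.0065)), (np.float64(0.5024), np.float64(0.0), np.float64(-0.0065)), (np.float64(0.5), np.float64(-0.01), np.float64(-0.0065))]
top edge2 [(np.float64(37.0461), np.float64(-0.13), np.float64(-0.001)), (np.float64(37.0458), np.float64(-0.14), np.float64(-0.001)), (np.float64(36.9818), np.float64(-0.12), np.float64(-0.001))]
```

```bash
python3 - <<'E'
from o import *
d=np.array([np.cos(-.14),np.sin(-.14)]);n=np.array([d[1],-d[0]]);e=np.array([.537,.010]);S=np.arange(-.02,.0201,.002);A=np.linspace(-.025,.025,41)
for f in("w4","w5","w6"):
    st,p=pickle.load(open(f+".pkl","rb"));g=cv2.cvtColor(p["img"],cv2.COLOR_RGB2GRAY)
    X=e+S[:,None,None]*n+A[None,:,None]*d
    uv=proj(p,np.c_[X.reshape(-1,2),np.full(X.size//2,.15)],st).astype(np.float32)
    pr=cv2.remap(g,uv[:,0].reshape(X.shape[:2]),uv[:,1].reshape(X.shape[:2]),1).mean(1);print(f,st["tcp_pos"].round(3),list(zip((S*1000).round().astype(int).tolist(),pr.round().astype(int).tolist())))
E
```

```text
w4 [ 0.467 -0.159  0.261] [(-20, 70), (-18, 70), (-16, 70), (-14, 70), (-12, 70), (-10, 70), (-8, 70), (-6, 58), (-4, 36), (-2, 29), (0, 28), (2, 28), (4, 28), (6, 28), (8, 28), (10, 28), (12, 28), (14, 28), (16, 28), (18, 30), (20, 76)]
w5 [ 0.492 -0.053  0.253] [(-20, 74), (-18, 74), (-16, 74), (-14, 74), (-12, 74), (-10, 74), (-8, 73), (-6, 46), (-4, 31), (-2, 30), (0, 30), (2, 30), (4, 36), (6, 96), (8, 101), (10, 102), (12, 103), (14, 105), (16, 106), (18, 108), (20, 109)]
w6 [ 0.493 -0.055  0.312] [(-20, 72), (-18, 72), (-16, 72), (-14, 72), (-12, 72), (-10, 72), (-8, 69), (-6, 44), (-4, 30), (-2, 29), (0, 29), (2, 50), (4, 93), (6, 97), (8, 98), (10, 100), (12, 101), (14, 106), (16, 112), (18, 113), (20, 113)]
```

```bash
python3 -c "
from h import *
print(delta([.5095,.2143,.31],1.351))"
```

```text
(array([-0.0403, -0.2666, -0.0016]), array([ 1.0000e-04, -2.0000e-04, -1.5692e+00]))
```

Call:
{"api": "apply_moves", "payload": {
  "moves": [
    [0,-0.003,-0.02,-0.002,0,0,-0.12],
    [0,-0.006,-0.045,-0.002,0,0,-0.24],
    [0,-0.01,-0.07,-0.002,0,0,-0.36],
    [0,-0.014,-0.095,-0.002,0,0,-0.48],
    [0,-0.018,-0.12,-0.002,0,0,-0.6]
  ]
}}

```text
t: 9.92
tcp_pos: [0.4989, 0.0673, 0.3092]
ee_rot: [-0.0, 0.981, 0.192, -0.001]
wrist_force: [1.2, 0.2, -0.0]
grip_width: 0.856
finger_force: 0.0
```

```bash
python3 -c "
from h import *
print(delta([.5095,.2143,.31],1.351))"
```

```text
(array([ 0.0653, -0.1321, -0.0008]), array([-0.002 ,  0.0016, -0.9637]))
```

Call:
{"api": "apply_moves", "payload": {
  "moves": [
    [0,0.012,-0.025,0,0,0,-0.12],
    [0,0.025,-0.05,0,0,0,-0.24],
    [0,0.038,-0.08,0,0,0,-0.36],
    [0,0.052,-0.105,0,0,0,-0.48],
    [0,0.065,-0.13,0,0,0,-0.6]
  ]
}}

```text
t: 10.33
tcp_pos: [0.5108, 0.2125, 0.3091]
ee_rot: [-0.0, 0.88, 0.474, -0.001]
wrist_force: [0.3, 0.0, 1.1]
grip_width: 1.004
finger_force: 0.0
```

Call:
{"api": "apply_moves", "payload": {
  "moves": [
    [0,0,0,0,0,0,-0.12],
    [0,0,0,0,0,0,-0.24],
    [0,0,0,0,0,0,-0.36],
    [0,0,0,0,0,0,-0.364],
    [0,0,0,0,0,0,-0.364]
  ]
}}

```text
t: 10.75
tcp_pos: [0.511, 0.211, 0.3094]
ee_rot: [-0.0, 0.783, 0.622, -0.001]
wrist_force: [-0.1, -0.4, 0.4]
grip_width: 1.001
finger_force: 0.0
```

```bash
python3 - <<'E'
from o import *
st=manip.observe();p=manip.snapshot("wrist");pickle.dump((st,p),open("w7.pkl","wb"));save(p,"w7")
print(st["tcp_pos"],delta([.5095,.2143,.223],1.351))
# pin mask edges from wrist camera: tail region
for t in("pin","riser"):
  for r in manip.regions_of(t,p)[:2]:
    m=r["mask"].astype(np.uint8);c=max(cv2.findContours(m,0,2)[0],key=cv2.contourArea);q=cv2.approxPolyDP(c,4,True)[:,0]
    print(t,r["conf"],m.sum());print([(x.tolist(),onz(p,x,.174 if t=="pin" else .15,st)[:2].round(4).tolist()) for x in q])
E
```

```text
[0.51104036 0.21101191 0.30937517] (array([ 0.0029, -0.0022,  0.0866]), array([-0.0016,  0.0007, -0.009 ]))
pin 0.57 20462
[([361, 90], [0.5574, 0.297]), ([273, 92], [0.4998, 0.3091]), ([289, 348], [0.4536, 0.0978]), ([324, 353], [0.4833, 0.0851]), ([353, 346], [0.5108, 0.0872])]
riser 0.6 43679
[([432, 30], [0.6179, 0.3268]), ([190, 57], [0.4435, 0.3493]), ([231, 256], [0.4216, 0.1882]), ([241, 266], [0.4272, 0.1766]), ([241, 301], [0.4152, 0.1405]), ([256, 361], [0.4064, 0.0659]), ([269, 356], [0.4217, 0.0696]), ([274, 347], [0.4301, 0.08]), ([287, 345], [0.4438, 0.0796]), ([275, 90], [0.4981, 0.3125]), ([363, 91], [0.562, 0.297]), ([354, 346], [0.5096, 0.0632]), ([371, 347], [0.5261, 0.0579]), ([376, 356], [0.5291, 0.0449]), ([395, 364], [0.5468, 0.0294]), ([418, 333], [0.5749, 0.0645]), ([403, 295], [0.5661, 0.1128]), ([409, 258], [0.5766, 0.1505]), ([420, 258], [0.5863, 0.1482]), ([429, 266], [0.5934, 0.1381])]
```

Call:
{"api": "apply_moves", "payload": {
  "moves": [
    [0,0.001,-0.001,0.02,0,0,-0.009],
    [0,0.003,-0.002,0.045,0,0,-0.009],
    [0,0.003,-0.002,0.07,0,0,-0.009],
    [0,0.003,-0.002,0.084,0,0,-0.009],
    [0,0.003,-0.002,0.086,0,0,-0.009]
  ]
}}

```text
t: 11.32
tcp_pos: [0.5084, 0.2138, 0.2215]
ee_rot: [-0.001, 0.78, 0.626, -0.003]
wrist_force: [-0.5, -0.1, -0.2]
grip_width: 1.001
finger_force: 0.0
```

Call:
{"api": "apply_moves", "payload": {
  "moves": [
    [0.15,0,0,0,0,0,0],
    [0.25,0,0,0,0,0,0],
    [0.3,0,0,0,0,0,0],
    [0.4,0,0,0,0,0,0],
    [0.5,0,0,0,0,0,0]
  ]
}}

```text
t: 11.73
tcp_pos: [0.5109, 0.2147, 0.2261]
ee_rot: [0.0, 0.779, 0.626, 0.001]
wrist_force: [-1.7, -0.8, 5.1]
grip_width: 0.69
finger_force: 65.0
```

```bash
python3 -c "
from h import *
s=manip.observe();print(s['tcp_pos'],s['wrist_force'],s['moment'],delta([.5095,.2143,.223],1.351))"
```

```text
[0.51089451 0.21468146 0.22609978] [-1.7176947  -0.78509382  5.08212624] [-0.09688666  0.4764248  -0.28059835] (array([-0.0007, -0.0013,  0.0031]), array([ 0.0018, -0.0013,  0.003 ]))
```

Call:
{"api": "apply_moves", "payload": {
  "moves": [
    [0.6,-0.002,0,0,0,0,0],
    [0.6,-0.005,0,0,0,0,-0.005],
    [0.6,-0.01,0,0,0,0,-0.01],
    [0.6,-0.015,0,0,0,0,-0.015],
    [0.6,-0.02,0,0,0,0,-0.02]
  ]
}}

```text
t: 12.15
tcp_pos: [0.5076, 0.1963, 0.2262]
ee_rot: [0.0, 0.773, 0.634, 0.003]
wrist_force: [1.7, 6.2, 5.3]
grip_width: 0.687
finger_force: 64.8
```

Call:
{"api": "apply_moves", "payload": {
  "moves": [
    [0.6,-0.005,0,0,0,0,-0.005],
    [0.6,-0.01,0,0,0,0,-0.01],
    [0.6,-0.015,0,0,0,0,-0.015],
    [0.6,-0.02,0,0,0,0,-0.02],
    [0.6,-0.025,0,0,0,0,-0.025]
  ]
}}

```text
t: 12.57
tcp_pos: [0.5028, 0.1717, 0.2261]
ee_rot: [0.0, 0.765, 0.644, 0.003]
wrist_force: [-0.2, 7.2, 6.2]
grip_width: 0.686
finger_force: 64.9
```

```bash
python3 -c "
from h import *
s=manip.observe();print(s['tcp_pos'],s['wrist_force'],s['moment'],delta([.4887,.1235,.223],1.431))"
```

```text
[0.50278024 0.1716845  0.22614574] [-0.20149722  7.18603694  6.23268201] [ 1.00698659  0.24851604 -0.24973561] (array([-0.0499, -0.0057,  0.0029]), array([ 0.0039, -0.0042, -0.0319]))
```

Call:
{"api": "apply_moves", "payload": {
  "moves": [
    [0.6,-0.005,0,0,0,0,-0.005],
    [0.6,-0.01,0,0,0,0,-0.01],
    [0.6,-0.015,0,0,0,0,-0.015],
    [0.6,-0.02,0,0,0,0,-0.02],
    [0.6,-0.025,-0.001,0,0,0,-0.025]
  ]
}}

```text
t: 12.98
tcp_pos: [0.4979, 0.1471, 0.2262]
ee_rot: [0.0, 0.757, 0.653, 0.003]
wrist_force: [1.2, 5.8, 4.8]
grip_width: 0.683
finger_force: 64.9
```

Call:
{"api": "apply_moves", "payload": {
  "moves": [
    [0.6,-0.005,0,0,0,0,-0.003],
    [0.6,-0.01,-0.001,0,0,0,-0.006],
    [0.6,-0.014,-0.001,0,0,0,-0.006],
    [0.6,-0.017,-0.002,0,0,0,-0.006],
    [0.6,-0.017,-0.002,0,0,0,-0.006]
  ]
}}

```text
t: 13.4
tcp_pos: [0.4934, 0.13, 0.2262]
ee_rot: [0.001, 0.755, 0.656, 0.003]
wrist_force: [2.4, 3.8, 5.1]
grip_width: 0.688
finger_force: 64.8
```

```bash
python3 - <<'E'
from o import *
s=manip.observe();print(s['tcp_pos'],s['wrist_force'],s['moment'],delta([.4887,.1235,.223],1.431))
T=manip.snapshot("top");W=manip.snapshot("wrist");S=manip.snapshot("scene");pickle.dump((s,W,T,S),open("f.pkl","wb"))
def near(p,w,st=None):
    u,v=proj(p,w,st)[0]; print((u,v));return int(u),int(v)
L=[.4747,.0245,.174]
u,v=near(T,L);a=cv2.resize(T["img"][v-50:v+50,u-65:u+65,::-1],(780,600)[:2] if 0 else (390,300),interpolation=2)
u,v=near(S,L);b=cv2.resize(S["img"][v-50:v+50,u-65:u+65,::-1],(390,300),interpolation=2)
x=near(W,L,s)
c=cv2.resize(W["img"][:,:,::-1],(480,300))
im=np.zeros((600,780,3),np.uint8);im[:300,:390]=a;im[:300,390:]=b;im[300:,:480]=c;cv2.imwrite("pics/f.png",im)
E
```

```text
[0.49338911 0.1300081  0.22619602] [2.37186837 3.82484002 5.07304697] [ 0.57690465  0.06274291 -0.03676523] (array([-0.0071, -0.0037,  0.0032]), array([ 0.005 , -0.0029, -0.0009]))
(np.float64(247.14897293509028), np.float64(239.80450441405165))
(np.float64(348.96777115997605), np.float64(170.8127501077128))
(np.float64(315.49027739836026), np.float64(431.20467360707966))
```

View pics/f.png

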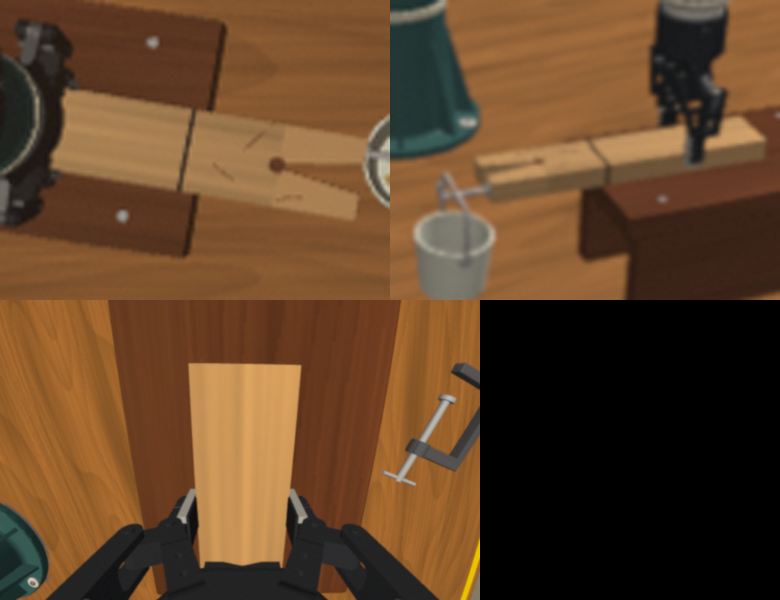

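The pin is gripped flat with the pail hanging. In the top crop the pencil line runs from (194,110) to (181,190), and the edge is a few mm further out, from (222,25) to (187,253). I'll measure the gap numerically.

```bash
cat > f.py <<'E'
from o import *
def run(T):
    d=np.array([np.cos(-.14),np.sin(-.14)]);n=np.array([d[1],-d[0]]);e=np.array([.4845,.0225])
    g=cv2.cvtColor(T["img"],cv2.COLOR_RGB2GRAY).astype(np.float32)
    def prof(z,a,b,S):
        A=np.linspace(a,b,31);X=e+S[:,None,None]*n+A[None,:,None]*d
        uv=proj(T,np.c_[X.reshape(-1,2),np.full(X.size//2,z)]).astype(np.float32)
        return cv2.remap(g,uv[:,0].reshape(X.shape[:2]),uv[:,1].reshape(X.shape[:2]),1).mean(1)
    S=np.arange(-.03,.031,.001);q=prof(.174,-.035,.005,S);i=q[3:-3].argmin()+3
    print("line",S[i],q[i-5:i+6].round())
    S=np.arange(-.014,.015,.001)
    for a,b in((.03,.075),(-.08,-.052)): print("edge",a,list(zip((S*1000).round().astype(int).tolist(),prof(.15,a,b,S).round().astype(int).tolist())))
    print(scan(T,None,.174,e+S[i%2]*0+n*(-.008)-.016*d,.022,-.02,.02,-.14,"dark"))
E
python3 -c "
from f import *
run(pickle.load(open('f.pkl','rb'))[2])"
```

```text
line -0.00899999999999998 [132. 130. 123. 109.  87.  71.  74.  93. 116. 129. 132.]
edge 0.03 [(-14, 63), (-13, 63), (-12, 63), (-11, 64), (-10, 64), (-9, 64), (-8, 64), (-7, 64), (-6, 63), (-5, 62), (-4, 59), (-3, 54), (-2, 45), (-1, 40), (0, 42), (1, 50), (2, 62), (3, 76), (4, 88), (5, 92), (6, 93), (7, 93), (8, 93), (9, 93), (10, 93), (11, 93), (12, 93), (13, 93), (14, 93)]
edge -0.08 [(-14, 61), (-13, 61), (-12, 61), (-11, 61), (-10, 61), (-9, 61), (-8, 61), (-7, 61), (-6, 61), (-5, 60), (-4, 59), (-3, 55), (-2, 48), (-1, 41), (0, 39), (1, 43), (2, 53), (3, 66), (4, 80), (5, 88), (6, 90), (7, 90), (8, 90), (9, 90), (10, 90), (11, 90), (12, 90), (13, 90), (14, 90)]
[(np.float64(48.621), np.float64(-0.16), np.float64(-0.0005)), (np.float64(48.6074), np.float64(-0.15), np.float64(-0.0005)), (np.float64(48.4274), np.float64(-0.14), np.float64(-0.0005))]
```

Call:
{"api": "apply_moves", "payload": {
  "moves": [
    [0.6,-0.002,0,0,0,0,-0.003],
    [0.6,-0.004,0,0,0,0,-0.006],
    [0.6,-0.0065,0,0,0,0,-0.006],
    [0.6,-0.0065,0,0,0,0,-0.006],
    [0.6,-0.0065,0,0,0,0,-0.006]
  ]
}}

```text
t: 13.97
tcp_pos: [0.4923, 0.124, 0.2262]
ee_rot: [0.001, 0.753, 0.658, 0.003]
wrist_force: [1.8, 5.6, 5.8]
grip_width: 0.686
finger_force: 64.9
```

Call:
{"api": "apply_moves", "payload": {
  "moves": [
    [0.6,0,0,0,0,0,0],
    [0.6,0,0,0,0,0,0],
    [0.6,0,0,0,0,0,0],
    [0.6,0,0,0,0,0,0],
    [0.6,0,0,0,0,0,0]
  ]
}}

```text
t: 14.38
tcp_pos: [0.4923, 0.124, 0.2262]
ee_rot: [0.001, 0.753, 0.658, 0.003]
wrist_force: [0.1, 4.3, 6.0]
grip_width: 0.683
finger_force: 64.9
```

```bash
python3 -c "
from f import *
s=manip.observe();print(s['tcp_pos'],s['wrist_force'],s['moment'],delta([.4887,.1235,.223],1.431))
run(manip.snapshot('top'))"
```

```text
[0.49229012 0.12402814 0.22619284] [0.12327429 4.28806854 6.00926965] [ 0.79934506  0.26566002 -0.1701937 ] (array([-0.001 , -0.0035,  0.0032]), array([ 0.0043, -0.0031,  0.0051]))
line -0.002999999999999975 [132. 130. 124. 111.  88.  71.  73.  92. 114. 128. 132.]
edge 0.03 [(-14, 63), (-13, 63), (-12, 63), (-11, 63), (-10, 63), (-9, 63), (-8, 63), (-7, 64), (-6, 63), (-5, 62), (-4, 60), (-3, 54), (-2, 45), (-1, 40), (0, 42), (1, 50), (2, 62), (3, 76), (4, 88), (5, 92), (6, 93), (7, 93), (8, 93), (9, 93), (10, 93), (11, 93), (12, 93), (13, 93), (14, 93)]
edge -0.08 [(-14, 61), (-13, 61), (-12, 61), (-11, 61), (-10, 61), (-9, 61), (-8, 61), (-7, 61), (-6, 61), (-5, 60), (-4, 59), (-3, 55), (-2, 48), (-1, 41), (0, 38), (1, 43), (2, 53), (3, 66), (4, 80), (5, 88), (6, 89), (7, 90), (8, 90), (9, 90), (10, 90), (11, 89), (12, 89), (13, 90), (14, 90)]
[(np.float64(48.3924), np.float64(-0.15), np.float64(0.0055)), (np.float64(48.3204), np.float64(-0.14), np.float64(0.0055)), (np.float64(48.3164), np.float64(-0.16), np.float64(0.0055))]
```

```bash
python3 -c "
from h import *
print(manip.close_job())"
```

```text
the job is handed in; nothing more can be done
None
```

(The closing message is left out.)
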